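# Put the lids back on the washed storage jars

### The job

The four white storage jars on the worktop have been washed and dried and their wooden lids are lying in front of them. Set each lid on the jar it fits, seal down in the mouth and disc flat on the rim all round; lower it on, do not let it drop. Leave the jars standing where they are and do not disturb the two mugs.

Things in the scene. Friction and masses are not known exactly. Their poses are not given: they have to be found in the camera images.
- lid_small: the small of four loose lids: pale wooden disc 68 mm across with a knob on top and a tapered grey seal, 49 mm across, under it. Origin: centre of the seal's underside, z up (yaw is meaningless). Seal 0 to 10 mm above the origin, disc 10 to 19, knob 19 to 43 (25 mm across at 32 to 39, 20 at its foot): grip the knob from above. Starts on the worktop, knob up
- lid_medium: the medium of four loose lids: pale wooden disc 84 mm across with a knob on top and a tapered grey seal, 65 mm across, under it. Origin: centre of the seal's underside, z up (yaw is meaningless). Seal 0 to 10 mm above the origin, disc 10 to 19, knob 19 to 43 (25 mm across at 32 to 39, 20 at its foot): grip the knob from above. Starts on the worktop, knob up
- lid_large: the large of four loose lids: pale wooden disc 100 mm across with a knob on top and a tapered grey seal, 81 mm across, under it. Origin: centre of the seal's underside, z up (yaw is meaningless). Seal 0 to 10 mm above the origin, disc 10 to 19, knob 19 to 43 (25 mm across at 32 to 39, 20 at its foot): grip the knob from above. Starts on the worktop, knob up
- lid_largest: the largest of four loose lids: pale wooden disc 116 mm across with a knob on top and a tapered grey seal, 97 mm across, under it. Origin: centre of the seal's underside, z up (yaw is meaningless). Seal 0 to 10 mm above the origin, disc 10 to 19, knob 19 to 43 (25 mm across at 32 to 39, 20 at its foot): grip the knob from above. Starts on the worktop, knob up
- jar_small: the small of four loose open jars: white glazed stoneware, clay-brown foot, 72 mm across, 78 mm high, upright; mouth 56 mm across inside, 66 mm outside. Origin: centre of its underside, on the worktop, z up. The small lid belongs to it: seated, the seal is in the mouth, the disc flat on the rim, the lid's origin 68 mm above the jar's
- jar_medium: the medium of four loose open jars: white glazed stoneware, clay-brown foot, 88 mm across, 90 mm high, upright; mouth 72 mm across inside, 82 mm outside. Origin: centre of its underside, on the worktop, z up. The medium lid belongs to it: seated, the seal is in the mouth, the disc flat on the rim, the lid's origin 80 mm above the jar's
- jar_large: the large of four loose open jars: white glazed stoneware, clay-brown foot, 104 mm across, 102 mm high, upright; mouth 88 mm across inside, 98 mm outside. Origin: centre of its underside, on the worktop, z up. The large lid belongs to it: seated, the seal is in the mouth, the disc flat on the rim, the lid's origin 92 mm above the jar's
- jar_largest: the largest of four loose open jars: white glazed stoneware, clay-brown foot, 120 mm across, 114 mm high, upright; mouth 104 mm across inside, 114 mm outside. Origin: centre of its underside, on the worktop, z up. The largest lid belongs to it: seated, the seal is in the mouth, the disc flat on the rim, the lid's origin 104 mm above the jar's
- mug_white: bystander: white mug of tea, 78 mm across, 110 mm with its handle, 97 mm high, stands at the left of the work; origin: middle of its underside (handle included). Leave it alone
- mug_cream: bystander: cream mug with an ochre band, 83 mm across, 115 mm with its handle, 86 mm high, stands at the right of the work; origin: middle of its underside (handle included). Leave it alone
Things that resemble listed ones, but are neither listed nor needed, are in the scene too. What is shaped like the jar_small but purple or turquoise is not meant.

How it is judged:
By the outcome, as a careful person would: the job done as asked, in the order asked, and still so for the second after the job is handed in, with the robot touching nothing.
It also fails if it takes over 104 s, if anything falls off the work surface, if the arm or the gripper's body presses on something with over 40 N, if the wrist force passes 120 N, or if a joint passes its speed limit or range.

### The arm

A 6-joint arm with a two-finger parallel gripper is mounted at the origin on a cart in front of the work surface, level with it; the furniture and walls round the work are solid. World frame = base frame: x ahead of the robot, y to its left, z up, the work surface at z = 0. Lengths are in m, angles in rad, forces in N, time in s.
With the tool pointing down it reaches from about 0.35 to 0.975 m from the base axis. Payload 4.9 kg.
Tool frame: the origin (TCP) lies at the very end of the fingers, on their centre line; the grasp point (between the pads) lies 19 mm behind it (ctrl.grasp_offset is the distance from the TCP to the grasp point, in m); z points along the fingers, y is the line along which they close (so a half turn about z gives the same grasp; the last joint's range is limited). The gripper opens to 85 mm and grips with 20 to 120 N. Pads are 22 mm wide; open, the fingers measure 114 mm over their backs; the gripper's body (76 mm by 85 mm) begins 54 mm behind the grasp point. The pads swing forward as they close: fully open they stand 13 mm farther back than shut.
Start: joints at [-1.406, 0.053, 1.613, -0, 1.476, -0.119], TCP at [0.175, -0.6, 0.231] pointing down, gripper open.
Joint ranges: [-3.01, 3.01], [-1.01, 2.22], [0.06, 2.58], [-1.02, 4.17], [0.09, 2.62], [-3.14, 3.14]. Speed limits (rad/s): [2.57, 2.57, 3.14, 3.14, 3.14, 3.14].

### API

Orientations are given as a rotation vector (axis times angle).
In Python, from station import ctrl, optics gives the robot as it stands.
- The arm moves only by the shell command python3 -m handwheel 'ROWS' [OPENING] [FORCE]. ROWS is JSON, a list of rows, each an object of numbers: "tx", "ty", "tz": the shift along the tool's x, y, z in mm; "roll": the turn about the tool's z in rad. A call has 1 to 12 rows; each row shifts and turns the commanded pose from where the row before left it, along the tool's axes as they then stand; what a row does not reach is not made up. A row lasts 1/12 s, in which the tool goes at most 41.7 mm and 7.16 degrees, less where a joint would pass 70% of its speed; a pose out of reach is approached as far as the arm can. A call with a gripper value outside its range is refused whole. OPENING is the finger opening in mm, from 0 to 85.4, set as the call begins (- or left out, the last holds). The fingers move at their own pace and stop on an object; FORCE is the grip in N (left out, the last holds). Time passes only in rows, so rows that do not move let the fingers close. It gives the time, the measured TCP pose, the force, the opening and the grip force at its end, in the units of the state.
- ctrl.get_obs(): the state, without advancing time (a new reading comes with each control period).
- optics.get_image(name): name is "side" or "top" or "wrist"; returns (picture, depth): 400x640x3 uint8, red, green, blue; 400x640 float32, m along the optical axis (not along the pixel's ray), 0 where there is no reading.
- optics.camera_params(name): a dict with "mtx" (3x3 intrinsics, pixels), "k1" (the pictures are not rectified: a ray, as slopes to the right and down, at radius r is drawn at 1 + k1 r^2 times it, then the intrinsics apply), "extrinsics" (4x4, takes a point from camera to world coordinates); the wrist camera has in their place "tool_from_camera" (4x4, takes a point from camera to tool coordinates, whose origin is the TCP and whose axes are the flange's). Camera axes: x right, y down, z forward; pixel columns grow to the right and rows downward; lengths in m; the calibration is good to about 2 mm. A picture is of the moment at which its call begins: read the wrist's pose just before it. camera_params takes no time and is no camera call.
- ctrl.finish_job(): hands the job in; it is judged then, once.
The state is a dict: "t": time; "q": joint angles; "dq": joint speeds; "effort": joint torques, N m; "tool_pos": TCP position; "tool_rot": TCP orientation; "contact_force": force on the tool from outside, world axes, zero at the start; "wrist_torque": the same for the moment, N m; "opening": finger opening in m; "grip_force": force on a finger pad.
Only numpy, scipy, OpenCV 4.12 (cv2) and the standard library are available. Lean on these libraries where they do the work, as an engineer would, in place of code of your own. Each camera call takes 0.05 s, during which the arm holds its last target. There are 200 camera calls.

## Working session

There is one attempt and no reset: what is moved stays moved. The work goes in short steps, Python scripts to look and compute and a shell command to move; the robot and the scene stay as the last step left them, time stands still between calls to the robot, and variables do not carry over. Pictures are saved under pics/ and viewed, at most 14 in all, crops included, and the job is handed in when it is done.

```bash
mkdir -p pics; cat > h.py <<'E'
import numpy as np, cv2
from station import ctrl, optics
from scipy.spatial.transform import Rotation as R
def T():
    o=ctrl.get_obs(); M=np.eye(4); M[:3,:3]=R.from_rotvec(o["tool_rot"]).as_matrix(); M[:3,3]=o["tool_pos"]; return M
def cam(n):
    p=optics.camera_params(n); E=T()@np.array(p["tool_from_camera"]) if n=="wrist" else np.array(p["extrinsics"])
    return np.array(p["mtx"]),p["k1"],E
def rays(n,uv):
    K,k,E=cam(n); u=cv2.undistortPoints(np.float32(uv).reshape(-1,1,2),K,np.array([k,0,0,0.])).reshape(-1,2)
    return np.c_[u,np.ones(len(u))]@E[:3,:3].T,E[:3,3]
def plane(n,uv,z):
    d,o=rays(n,uv); return o+d*((z-o[2])/d[:,2])[:,None]
def cloud(n,depth):
    v,u=np.mgrid[:400,:640]; d,o=rays(n,np.c_[u.ravel(),v.ravel()]); 
    return (o+d*depth.reshape(-1,1)).reshape(400,640,3)
def save(n,im): cv2.imwrite(n,im[...,::-1])
E
python3 - <<'E'
from h import *
for n in("top","side"):
    im,d=optics.get_image(n); save(f"pics/{n}0.png",im); np.savez(f"{n}0.npz",im=im,d=d)
    K,k,E=cam(n); print(n,K[0,0],k,E.round(3))
o=ctrl.get_obs();print(o["t"],o["tool_pos"],T().round(3),optics.camera_params("wrist"))
E
```

```text
top 380.26789184362406 -0.09299771991534171 [[ 0.    -0.988  0.156  0.373]
 [-1.    -0.002 -0.013 -0.063]
 [ 0.013 -0.156 -0.988  1.147]
 [ 0.     0.     0.     1.   ]]
side 388.10456383037825 -0.060731463722692246 [[ 0.889 -0.18   0.422 -0.075]
 [-0.459 -0.339  0.821 -1.27 ]
 [-0.005 -0.923 -0.384  0.604]
 [ 0.     0.     0.     1.   ]]
0.1 [ 0.17493179 -0.59944492  0.23016075] [[ 0.96   0.28  -0.     0.175]
 [ 0.28  -0.96   0.002 -0.599]
 [ 0.    -0.002 -1.     0.23 ]
 [ 0.     0.     0.     1.   ]] {'mtx': array([[338.04880504,   0.        , 321.01775803],
       [  0.        , 338.04880504, 201.33517339],
       [  0.        ,   0.        ,   1.        ]]), 'k1': -0.04959750741975794, 'tool_from_camera': array([[-1.52930213e-04, -9.58381973e-01, -2.85489001e-01,
         7.29013050e-02],
       [ 9.99999953e-01, -2.22189583e-04,  2.10208747e-04,
        -9.25203430e-04],
       [-2.64892956e-04, -2.85488955e-01,  9.58381963e-01,
        -1.41691406e-01],
       [ 0.00000000e+00,  0.00000000e+00,  0.00000000e+00,
         1.00000000e+00]])}
```

View pics/top0.png

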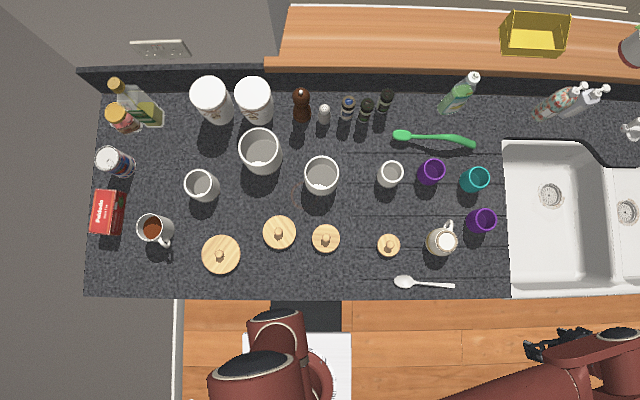

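View pics/side0.png

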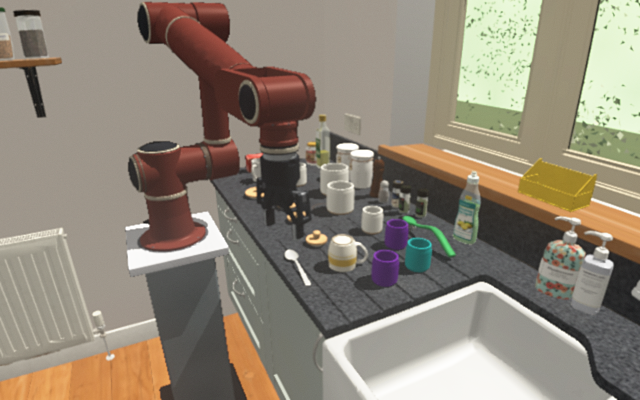

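The top view shows four wooden lids at about (221,254), (279,233), (326,239) and (389,245). The open white jars are at (260,151) largest, (322,175) large, (201,185) medium and (390,174) small. I'm ruling out the purple cups (432,171) and (482,220), the turquoise cup (475,179), the closed canisters (211,100) and (253,100), and the mugs (155,228) and (441,240). The small jar is the white open one at (390,174). I'll measure sizes and confirm with one enlarged crop.

```bash
python3 - <<'E'
from h import *
f=np.load("top0.npz"); im,d=f["im"],f["d"]; P=cloud("top",d)
hsv=cv2.cvtColor(im,cv2.COLOR_RGB2HSV)
vv,uu=np.mgrid[:400,:640]
def circ(c,z,r,m):
    m=(m&(np.hypot(uu-c[0],vv-c[1])<r)).astype(np.uint8)
    cs,_=cv2.findContours(m,cv2.RETR_EXTERNAL,cv2.CHAIN_APPROX_NONE); cs=max(cs,key=cv2.contourArea)
    X=plane("top",cs.reshape(-1,2),z)[:,:2]; 
    (e,ax,_)=cv2.fitEllipse(np.float32(X*1000)); return np.round(e,1),np.round(ax,1)
print("table z",np.median(P[260:280,300:360,2]))
wood=(hsv[...,1]>60)&(hsv[...,2]>110)&(hsv[...,0]<30)
for n,c,h in(("largest",(221,254),0),("large",(279,233),0),("medium",(326,239),0),("small",(389,245),0)):
    m=wood&(np.hypot(uu-c[0],vv-c[1])<30)&(P[...,2]<.026)&(P[...,2]>.006)
    q=P[m]; print(n,circ(c,.0165,30,wood|False),"cloud",q.mean(0).round(4),q.max(0)-q.min(0))
    k=(P[...,2]>.034)&(np.hypot(uu-c[0],vv-c[1])<25); print("  knob",P[k].mean(0).round(4),P[k][:,2].max(),k.sum())
for n,c,h in(("largest",(260,151),.114),("large",(322,175),.102),("medium",(201,185),.090),("small",(390,174),.078)):
    m=(abs(P[...,2]-h)<.006)&(np.hypot(uu-c[0],vv-c[1])<32); q=P[m]
    (e,a,_)=cv2.fitEllipse(np.float32(q[:,:2]*1000)); print(n,circ(c,h,32,m),"cl",np.round(e,1),np.round(a,1),q[:,2].mean())
cr=im[130:300,130:500]; save("pics/crop0.png",cv2.resize(cr,None,fx=2,fy=2,interpolation=cv2.INTER_CUBIC))
E
```

```text
table z -0.0007003404939762703
largest (array([380.8, 226.7]), array([113.9, 115.8])) cloud [0.3803 0.226  0.0186] [0.11458895 0.11719037 0.01500677]
  knob [0.3798 0.1997 0.1389] 1.1467523327756024 68
large (array([446.9,  54.5]), array([97.5, 99.6])) cloud [0.4472 0.0541 0.0187] [0.09796659 0.09812609 0.01449432]
  knob [0.4395 0.0407 0.1606] 1.1467523327756024 65
medium (array([428.4, -84. ]), array([81. , 83.3])) cloud [ 0.429  -0.0841  0.0185] [0.08009055 0.08009357 0.01719026]
  knob [ 0.4218 -0.0812  0.1817] 1.1467523327756024 63
small (array([ 408. , -270.2]), array([66.1, 66.9])) cloud [ 0.4084 -0.2702  0.018 ] [0.06510782 0.0637418  0.01757225]
  knob [ 0.4045 -0.2485  0.1602] 1.1467523327756024 65
largest (array([678.3, 107.8]), array([110.9, 112.7])) cl [678.7 108.3] [109.  109.6] 0.11271172229388465
large (array([609.3, -70.7]), array([92.6, 92.9])) cl [609.6 -70.7] [92.7 93. ] 0.10098886720008372
medium (array([579.7, 281.3]), array([77.1, 79.5])) cl [579.9 281.4] [74.9 75.8] 0.08932662278200149
small (array([ 617.5, -275.7]), array([60.2, 64.4])) cl [ 617.8 -276. ] [57.6 61.9] 0.07649019037905272
```

View pics/crop0.png

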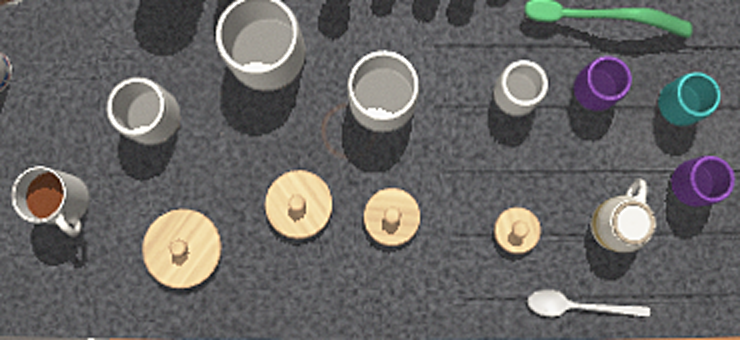

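The crop confirms four white open jars next to purple and turquoise cups, and the measured diameters match the lid and jar list. Next I turn the tool to yaw 0 (so tx=dx, ty=-dy, tz=-dz) and go above the small lid.

```bash
python3 -m handwheel '[{"roll":0.095,"tz":20},{"roll":0.095,"tz":20},{"roll":0.094,"tz":20},{"tx":23,"ty":-33},{"tx":23,"ty":-33},{"tx":23,"ty":-33},{"tx":23,"ty":-33},{"tx":23,"ty":-33},{"tx":23,"ty":-33},{"tx":23,"ty":-33},{"tx":23,"ty":-33},{"tx":23,"ty":-33}]' 45 40; python3 -m handwheel '[{"tx":13,"ty":-16},{"tx":13,"ty":-16},{},{}]'
python3 - <<'E'
from h import *
print(T().round(4)); im,d=optics.get_image("wrist"); save("pics/w1.png",im); np.savez("w1.npz",im=im,d=d)
E
```

```text
[[ 9.600e-01  2.800e-01 -3.000e-04  1.749e-01]
 [ 2.800e-01 -9.600e-01  1.900e-03 -5.994e-01]
 [ 2.000e-04 -1.900e-03 -1.000e+00  2.302e-01]
 [ 0.000e+00  0.000e+00  0.000e+00  1.000e+00]]$[0]: bad value
$[0]: bad value
```

View pics/w1.png

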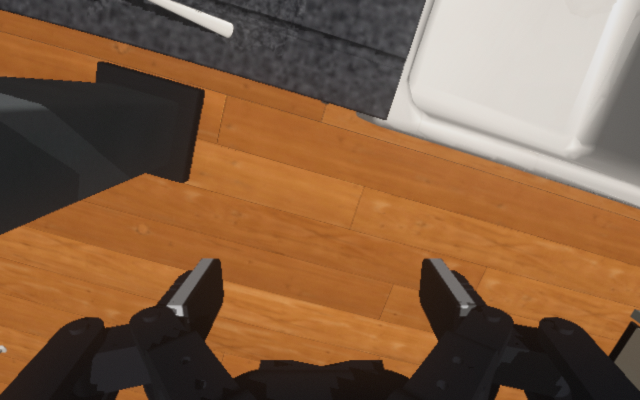

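Both moves were refused and the arm has not moved; the wrist view shows only floor and open fingers. I suspect each row needs all four keys, so I'll retry that way.

```bash
python3 -m handwheel '[{"tx":0,"ty":0,"tz":20,"roll":0.095},{"tx":0,"ty":0,"tz":20,"roll":0.095},{"tx":0,"ty":0,"tz":20,"roll":0.094},{"tx":23,"ty":-33,"tz":0,"roll":0},{"tx":23,"ty":-33,"tz":0,"roll":0},{"tx":23,"ty":-33,"tz":0,"roll":0},{"tx":23,"ty":-33,"tz":0,"roll":0},{"tx":23,"ty":-33,"tz":0,"roll":0},{"tx":23,"ty":-33,"tz":0,"roll":0},{"tx":23,"ty":-33,"tz":0,"roll":0},{"tx":23,"ty":-33,"tz":0,"roll":0},{"tx":13,"ty":-16,"tz":0,"roll":0}]' 45 40
```

```text
t: 1.15
tool_pos: [0.3734, -0.3165, 0.1709]
tool_rot: [-3.14, -0.004, -0.001]
contact_force: [-0.3, -0.5, 0.1]
opening: 0.0449
grip_force: 0.0
```

```bash
python3 -m handwheel '[{"tx":17,"ty":-23,"tz":0,"roll":0},{"tx":17,"ty":-23,"tz":0,"roll":0},{"tx":0,"ty":0,"tz":0,"roll":0},{"tx":0,"ty":0,"tz":0,"roll":0}]'
cat > look.py <<'E'
import sys; from h import *
# knob top and disc of a lid under the wrist: name approx-x approx-y disc radius
ax,ay,r,name=float(sys.argv[1]),float(sys.argv[2]),float(sys.argv[3]),sys.argv[4]
zt=float(sys.argv[5]) if len(sys.argv)>5 else 19.
M=T(); im,d=optics.get_image("wrist"); save(f"pics/{name}.png",im)
P=cloud("wrist",d)*1000; rr=np.hypot(P[...,0]-ax,P[...,1]-ay)
print("tcp",(M[:3,3]*1000).round(1))
def fit(m,z):
    cs,_=cv2.findContours(m.astype(np.uint8),cv2.RETR_EXTERNAL,cv2.CHAIN_APPROX_NONE); cs=max(cs,key=cv2.contourArea).reshape(-1,2)
    cs=cs[(cs[:,0]>2)&(cs[:,0]<637)&(cs[:,1]>2)&(cs[:,1]<397)]
    X=plane("wrist",cs,z/1000)[:,:2]*1000; 
    A=np.c_[2*X,np.ones(len(X))]
    for _ in range(4):
        s=np.linalg.lstsq(A,(X**2).sum(1),rcond=None)[0]; R0=np.sqrt(s[2]+s[:2]@s[:2]); e=abs(np.hypot(*(X-s[:2]).T)-R0); k=e<max(1,2*np.median(e)); X=X[k];A=A[k]
    return s[:2].round(1),"R",R0.round(1),"n",len(X)
print("disc/rim",fit((abs(P[...,2]-zt)<5)&(rr<r+12),zt))
if zt<30:
    k=(abs(P[...,2]-43)<4)&(rr<22); print("knob",fit(k,43),P[k].mean(0).round(1))
E
python3 look.py 408 -270 34 w2
```

```text
t: 1.48
tool_pos: [0.4064, -0.273, 0.171]
tool_rot: [3.142, 0.004, -0.001]
contact_force: [-0.8, -0.6, -0.1]
opening: 0.0445
grip_force: 0.0
tcp [ 406.4 -273.   171. ]
disc/rim (array([ 408.6, -272. ]), 'R', np.float64(32.9), 'n', 207)
knob (array([ 408.9, -272.1]), 'R', np.float64(10.9), 'n', 86) [ 408.5 -272.1   41.5]
```

View pics/w2.png

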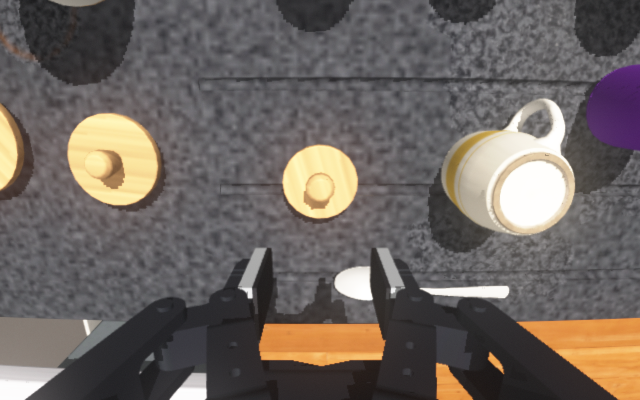

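Wrist view: the small lid is at (320,181), centred between the fingers, and the cream mug at (515,185) is clear. I'll descend and grip.

```bash
python3 -m handwheel '[{"tx":2,"ty":-1.5,"tz":30,"roll":0},{"tx":0,"ty":0,"tz":30,"roll":0},{"tx":0,"ty":0,"tz":30,"roll":0},{"tx":0,"ty":0,"tz":25,"roll":0},{"tx":0,"ty":0,"tz":20,"roll":0},{"tx":0,"ty":0,"tz":10,"roll":0},{"tx":0,"ty":0,"tz":4,"roll":0},{"tx":0,"ty":0,"tz":0,"roll":0},{"tx":0,"ty":0,"tz":0,"roll":0}]'; python3 -m handwheel '[{"tx":0,"ty":0,"tz":0,"roll":0},{"tx":0,"ty":0,"tz":0,"roll":0},{"tx":0,"ty":0,"tz":0,"roll":0},{"tx":0,"ty":0,"tz":0,"roll":0},{"tx":0,"ty":0,"tz":0,"roll":0},{"tx":0,"ty":0,"tz":0,"roll":0}]' 15 40
```

```text
t: 2.28
tool_pos: [0.4086, -0.2736, 0.0235]
tool_rot: [3.14, -0.002, 0.002]
contact_force: [0.2, 0.0, -0.2]
opening: 0.0448
grip_force: 0.0
t: 2.78
tool_pos: [0.4092, -0.2734, 0.024]
tool_rot: [3.14, 0.0, 0.003]
contact_force: [-0.5, 1.3, 6.5]
opening: 0.0228
grip_force: 39.2
```

```bash
python3 -m handwheel '[{"tx":0,"ty":0,"tz":-10,"roll":0},{"tx":0,"ty":0,"tz":-20,"roll":0},{"tx":0,"ty":0,"tz":-30,"roll":0},{"tx":0,"ty":0,"tz":-30,"roll":0},{"tx":10,"ty":0.5,"tz":-20,"roll":0},{"tx":25,"ty":1,"tz":-10,"roll":0},{"tx":35,"ty":1,"tz":0,"roll":0},{"tx":35,"ty":1,"tz":0,"roll":0},{"tx":35,"ty":1,"tz":0,"roll":0},{"tx":35,"ty":0.5,"tz":0,"roll":0},{"tx":25,"ty":0.5,"tz":0,"roll":0},{"tx":9.5,"ty":0.5,"tz":0,"roll":0}]'; python3 -m handwheel '[{"tx":0,"ty":0,"tz":10,"roll":0},{"tx":0,"ty":0,"tz":10,"roll":0},{"tx":0,"ty":0,"tz":7,"roll":0},{"tx":0,"ty":0,"tz":0,"roll":0},{"tx":0,"ty":0,"tz":0,"roll":0}]'; python3 look.py 617 -276 33 w3 78
```

```text
t: 3.78
tool_pos: [0.6203, -0.2781, 0.1426]
tool_rot: [3.141, 0.002, 0.002]
contact_force: [-0.8, -0.0, 0.2]
opening: 0.0227
grip_force: 39.4
t: 4.2
tool_pos: [0.6157, -0.2782, 0.1138]
tool_rot: [-3.14, 0.002, 0.004]
contact_force: [0.3, -0.1, -1.0]
opening: 0.0227
grip_force: 39.4
tcp [ 615.7 -278.2  113.8]
disc/rim (array([ 621.6, -275.9]), 'R', np.float64(29.4), 'n', 249)
```

View pics/w3.png

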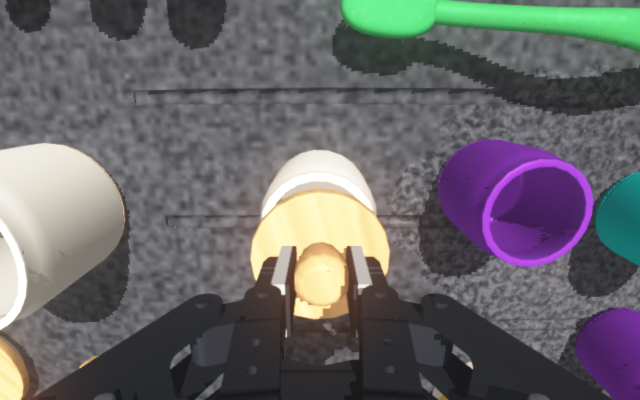

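The view shows the lid disc at (320,255) over the jar, with the far rim arc visible at (318,185) and left-right centring good. I'll measure lid against rim using fixed-radius arc fits.

```bash
cat > rel.py <<'E'
import sys; from h import *
from scipy.optimize import least_squares
# args: jar x y H, lid radius ; lid in hand
ax,ay,H,r=map(float,sys.argv[1:5])
q=[]
for _ in range(3):
    q.append(ctrl.get_obs()["tool_pos"]); M=T(); im,d=optics.get_image("wrist"); P=cloud("wrist",d)*1000
print("tcps",(np.array(q)*1000).round(1).tolist()); tcp=np.array(q).mean(0)*1000
def cf(X,R): 
    f=least_squares(lambda c:np.hypot(*(X-c).T)-R,X.mean(0)-[R/2,0],loss="soft_l1",f_scale=.7); return f.x.round(1),np.abs(f.fun).mean().round(2)
rr=np.hypot(P[...,0]-ax,P[...,1]-ay); hsv=cv2.cvtColor(im,cv2.COLOR_RGB2HSV)
white=(hsv[...,1]<40)&(hsv[...,2]>150); wood=(hsv[...,1]>60)&(hsv[...,0]<30)
Ro=r-1; m=white&(abs(P[...,2]-H)<2.5)&(rr<Ro+8); X=P[m][:,:2]
print("rim z",np.median(P[m][:,2]).round(1),"n",m.sum(),"centre",cf(X,Ro-2.5))
m=wood&(np.hypot(P[...,0]-tcp[0],P[...,1]-tcp[1])<r+8)&(abs(P[...,2]-tcp[2]+5)<8)
zt=np.median(P[m][:,2]); print("disc top z",zt.round(1),"expected below tcp",(zt-tcp[2]).round(1))
cs,_=cv2.findContours(m.astype(np.uint8),cv2.RETR_EXTERNAL,cv2.CHAIN_APPROX_NONE); cs=max(cs,key=cv2.contourArea).reshape(-1,2)
X=plane("wrist",cs,zt/1000)[:,:2]*1000; X=X[X[:,0]>tcp[0]+5]   # far half only
print("lid centre",cf(X,r))
lv=P[m]; A=np.c_[lv[:,:2]-lv[:,:2].mean(0),np.ones(len(lv))]; print("disc slope",np.linalg.lstsq(A,lv[:,2],rcond=None)[0][:2].round(3))
E
python3 rel.py 617.6 -276 78 34
```

```text
tcps [[616.4, -278.6, 114.8], [616.9, -278.8, 115.5], [617.3, -278.9, 116.0]]
rim z 77.1 n 974 centre (array([ 618.9, -275.9]), np.float64(1.14))
disc top z 110.3 expected below tcp -5.2
lid centre (array([ 613.5, -280.1]), np.float64(7.43))
disc slope [-0.014  0.025]
```

```bash
sed -i 's/; cs=max(cs,key=cv2.contourArea).reshape(-1,2)$/; cs=cv2.convexHull(np.vstack(cs)).reshape(-1,2)/; s/X=X\[X\[:,0\]>tcp\[0\]+5\].*/X=X[X[:,0]>tcp[0]+8]; print("hull n",len(X))/' rel.py; python3 rel.py 617.6 -276 78 34
```

```text
tcps [[617.6, -278.9, 116.2], [617.7, -278.9, 116.2], [617.7, -278.8, 116.1]]
rim z 76.8 n 900 centre (array([ 618.7, -275.7]), np.float64(1.12))
disc top z 110.1 expected below tcp -6.0
hull n 22
lid centre (array([ 618. , -277.2]), np.float64(0.44))
disc slope [-0.014  0.025]
```

```bash
python3 -m handwheel '[{"tx":0.7,"ty":-1.5,"tz":3,"roll":0},{"tx":0,"ty":0,"tz":4,"roll":0},{"tx":0,"ty":0,"tz":4,"roll":0},{"tx":0,"ty":0,"tz":4,"roll":0},{"tx":0,"ty":0,"tz":3,"roll":0},{"tx":0,"ty":0,"tz":2,"roll":0},{"tx":0,"ty":0,"tz":0,"roll":0},{"tx":0,"ty":0,"tz":0,"roll":0},{"tx":0,"ty":0,"tz":0,"roll":0},{"tx":0,"ty":0,"tz":0,"roll":0},{"tx":0,"ty":0,"tz":0,"roll":0}]'; python3 -m handwheel '[{"tx":0,"ty":0,"tz":1,"roll":0},{"tx":0,"ty":0,"tz":1,"roll":0},{"tx":0,"ty":0,"tz":0,"roll":0},{"tx":0,"ty":0,"tz":0,"roll":0},{"tx":0,"ty":0,"tz":0,"roll":0},{"tx":0,"ty":0,"tz":0,"roll":0},{"tx":0,"ty":0,"tz":0,"roll":0}]'
```

```text
t: 5.47
tool_pos: [0.6184, -0.2772, 0.0956]
tool_rot: [3.141, -0.0, 0.001]
contact_force: [-0.3, 0.1, -0.4]
opening: 0.0226
grip_force: 39.4
t: 6.05
tool_pos: [0.6183, -0.2771, 0.0934]
tool_rot: [3.142, -0.0, 0.0]
contact_force: [0.0, 0.2, -0.7]
opening: 0.0224
grip_force: 39.4
```

```bash
for i in 1; do python3 -m handwheel '[{"tx":0,"ty":0,"tz":1,"roll":0},{"tx":0,"ty":0,"tz":0,"roll":0},{"tx":0,"ty":0,"tz":0,"roll":0},{"tx":0,"ty":0,"tz":0,"roll":0}]'; done;  python3 -m handwheel '[{"tx":0,"ty":0,"tz":0.7,"roll":0},{"tx":0,"ty":0,"tz":0,"roll":0},{"tx":0,"ty":0,"tz":0,"roll":0},{"tx":0,"ty":0,"tz":0,"roll":0}]'
```

```text
t: 6.38
tool_pos: [0.6184, -0.2772, 0.0925]
tool_rot: [3.141, -0.0, 0.001]
contact_force: [0.7, 0.0, 0.8]
opening: 0.0226
grip_force: 39.4
t: 6.72
tool_pos: [0.6186, -0.2772, 0.0923]
tool_rot: [3.141, -0.0, 0.001]
contact_force: [0.2, 0.6, 3.9]
opening: 0.0229
grip_force: 39.7
```

Contact shows 3.9 N at the expected seating height (TCP 92 mm). I'll release, lift and check.

```bash
python3 -m handwheel '[{"tx":0,"ty":0,"tz":0,"roll":0},{"tx":0,"ty":0,"tz":0,"roll":0},{"tx":0,"ty":0,"tz":0,"roll":0},{"tx":0,"ty":0,"tz":0,"roll":0},{"tx":0,"ty":0,"tz":-10,"roll":0},{"tx":0,"ty":0,"tz":-20,"roll":0},{"tx":0,"ty":0,"tz":-30,"roll":0},{"tx":0,"ty":0,"tz":-30,"roll":0},{"tx":0,"ty":0,"tz":0,"roll":0},{"tx":0,"ty":0,"tz":0,"roll":0},{"tx":0,"ty":0,"tz":0,"roll":0}]' 45 40
cat > chk.py <<'E'
import sys; from h import *
ax,ay,H,r=map(float,sys.argv[1:5]); im,d=optics.get_image("wrist"); P=cloud("wrist",d)*1000
if len(sys.argv)>5: save(f"pics/{sys.argv[5]}.png",im)
hsv=cv2.cvtColor(im,cv2.COLOR_RGB2HSV); wood=(hsv[...,1]>60)&(hsv[...,0]<30)
m=wood&(np.hypot(P[...,0]-ax,P[...,1]-ay)<r+10)&(abs(P[...,2]-H-9)<9); q=P[m]; q=q[abs(q[:,2]-np.median(q[:,2]))<3.5]
c=q[:,:2].mean(0); s=np.linalg.lstsq(np.c_[q[:,:2]-c,np.ones(len(q))],q[:,2],rcond=None)[0]
print("disc top z",s[2].round(2),"want",H+9,"slope",s[:2].round(4),"centre~",((q.min(0)+q.max(0))/2).round(1),"span",(q.max(0)-q.min(0)).round(1))
E
python3 chk.py 618 -276 78 34 w4
```

```text
t: 7.63
tool_pos: [0.6182, -0.277, 0.1819]
tool_rot: [3.141, -0.0, 0.0]
contact_force: [-0.5, -0.1, -0.8]
opening: 0.0449
grip_force: 0.0
disc top z 84.62 want 87.0 slope [-0.0037  0.001 ] centre~ [ 617.3 -275.4   84.5] span [67.4 66.2  6.6]
```

View pics/w4.png

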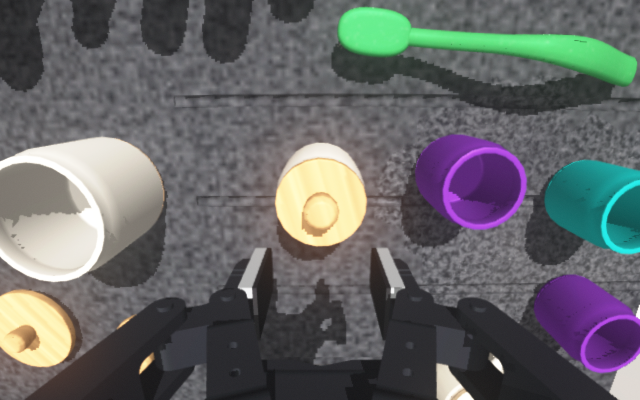

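Seated flat: the lid is at (320,197) with the jar wall even behind it, slope about 0. On to the medium lid.

```bash
python3 -m handwheel '[{"tx":-14,"ty":-14,"tz":0,"roll":0},{"tx":-23,"ty":-24,"tz":0,"roll":0},{"tx":-25,"ty":-25,"tz":0,"roll":0},{"tx":-25,"ty":-25,"tz":0,"roll":0},{"tx":-25,"ty":-25,"tz":0,"roll":0},{"tx":-25,"ty":-25,"tz":0,"roll":0},{"tx":-23,"ty":-24,"tz":0,"roll":0},{"tx":-18,"ty":-18,"tz":0,"roll":0},{"tx":-11,"ty":-11.5,"tz":0,"roll":0},{"tx":0,"ty":0,"tz":0,"roll":0},{"tx":0,"ty":0,"tz":0,"roll":0},{"tx":0,"ty":0,"tz":0,"roll":0}]'; python3 -m handwheel '[{"tx":0,"ty":0,"tz":20,"roll":0},{"tx":0,"ty":0,"tz":20,"roll":0},{"tx":0,"ty":0,"tz":0,"roll":0},{"tx":0,"ty":0,"tz":0,"roll":0},{"tx":0,"ty":0,"tz":0,"roll":0},{"tx":0,"ty":0,"tz":0,"roll":0},{"tx":0,"ty":0,"tz":0,"roll":0}]'; python3 look.py 428.6 -84 42 w5
```

```text
t: 8.68
tool_pos: [0.4294, -0.0859, 0.181]
tool_rot: [-3.142, 0.001, 0.001]
contact_force: [0.2, -0.0, 0.7]
opening: 0.0452
grip_force: 0.0
t: 9.27
tool_pos: [0.4302, -0.086, 0.143]
tool_rot: [3.141, -0.001, 0.003]
contact_force: [-0.2, -0.2, 0.0]
opening: 0.0449
grip_force: 0.0
tcp [430.2 -86.  143. ]
disc/rim (array([429.2, -84.1]), 'R', np.float64(40.8), 'n', 280)
knob (array([429.6, -84.6]), 'R', np.float64(10.7), 'n', 91) [429.1 -84.5  41.4]
```

```bash
python3 -m handwheel '[{"tx":-0.5,"ty":-1,"tz":20,"roll":0},{"tx":0,"ty":0,"tz":30,"roll":0},{"tx":0,"ty":0,"tz":30,"roll":0},{"tx":0,"ty":0,"tz":20,"roll":0},{"tx":0,"ty":0,"tz":12,"roll":0},{"tx":0,"ty":0,"tz":6,"roll":0},{"tx":0,"ty":0,"tz":0,"roll":0},{"tx":0,"ty":0,"tz":0,"roll":0},{"tx":0,"ty":0,"tz":0,"roll":0},{"tx":0,"ty":0,"tz":0,"roll":0},{"tx":0,"ty":0,"tz":0,"roll":0}]'; python3 -m handwheel '[{"tx":0,"ty":0,"tz":0,"roll":0},{"tx":0,"ty":0,"tz":0,"roll":0},{"tx":0,"ty":0,"tz":0,"roll":0},{"tx":0,"ty":0,"tz":0,"roll":0},{"tx":0,"ty":0,"tz":0,"roll":0},{"tx":0,"ty":0,"tz":0,"roll":0}]' 15 40
```

```text
t: 10.23
tool_pos: [0.4297, -0.0849, 0.0248]
tool_rot: [3.141, -0.0, 0.003]
contact_force: [0.3, -0.1, 0.8]
opening: 0.045
grip_force: 0.0
t: 10.73
tool_pos: [0.4292, -0.0847, 0.0243]
tool_rot: [3.141, -0.0, 0.001]
contact_force: [-1.9, 0.9, 6.1]
opening: 0.0226
grip_force: 39.2
```

```bash
python3 -m handwheel '[{"tx":0,"ty":0,"tz":-10,"roll":0},{"tx":0,"ty":0,"tz":-20,"roll":0},{"tx":0,"ty":0,"tz":-30,"roll":0},{"tx":0,"ty":0,"tz":-30,"roll":0},{"tx":0,"ty":0,"tz":-25,"roll":0},{"tx":6,"ty":-15,"tz":-15,"roll":0},{"tx":10,"ty":-25,"tz":0,"roll":0},{"tx":14,"ty":-33,"tz":0,"roll":0},{"tx":14,"ty":-33,"tz":0,"roll":0},{"tx":14,"ty":-33,"tz":0,"roll":0},{"tx":14,"ty":-33,"tz":0,"roll":0}]'; python3 -m handwheel '[{"tx":14,"ty":-33,"tz":0,"roll":0},{"tx":14,"ty":-33,"tz":0,"roll":0},{"tx":14,"ty":-33,"tz":0,"roll":0},{"tx":14,"ty":-33,"tz":0,"roll":0},{"tx":12,"ty":-30,"tz":0,"roll":0},{"tx":8,"ty":-20,"tz":0,"roll":0},{"tx":3.3,"ty":-11.4,"tz":5,"roll":0},{"tx":0,"ty":0,"tz":10,"roll":0},{"tx":0,"ty":0,"tz":10,"roll":0},{"tx":0,"ty":0,"tz":0,"roll":0},{"tx":0,"ty":0,"tz":0,"roll":0},{"tx":0,"ty":0,"tz":0,"roll":0}]';  python3 -m handwheel '[{"tx":0,"ty":0,"tz":0,"roll":0},{"tx":0,"ty":0,"tz":0,"roll":0},{"tx":0,"ty":0,"tz":0,"roll":0},{"tx":0,"ty":0,"tz":0,"roll":0}]'; python3 rel.py 580 281.4 90 42
```

```text
t: 11.65
tool_pos: [0.501, 0.0892, 0.1539]
tool_rot: [-3.142, 0.001, -0.001]
contact_force: [-0.0, 0.1, -0.3]
opening: 0.0226
grip_force: 39.4
t: 12.65
tool_pos: [0.5798, 0.2796, 0.1282]
tool_rot: [3.141, -0.003, -0.001]
contact_force: [-0.1, -0.1, -0.7]
opening: 0.0226
grip_force: 39.5
t: 12.98
tool_pos: [0.5804, 0.2808, 0.1291]
tool_rot: [-3.141, 0.001, -0.001]
contact_force: [-0.4, 0.3, -0.3]
opening: 0.0228
grip_force: 39.5
tcps [[580.4, 280.8, 129.1], [580.4, 280.8, 129.0], [580.3, 280.9, 128.9]]
rim z 88.8 n 846 centre (array([580.6, 282.7]), np.float64(1.06))
disc top z 122.4 expected below tcp -6.6
hull n 25
lid centre (array([580.1, 282.1]), np.float64(0.42))
disc slope [-0.004  0.003]
```

```bash
python3 -m handwheel '[{"tx":0.5,"ty":-0.5,"tz":4,"roll":0},{"tx":0,"ty":0,"tz":5,"roll":0},{"tx":0,"ty":0,"tz":5,"roll":0},{"tx":0,"ty":0,"tz":4,"roll":0},{"tx":0,"ty":0,"tz":3,"roll":0},{"tx":0,"ty":0,"tz":2,"roll":0},{"tx":0,"ty":0,"tz":0,"roll":0},{"tx":0,"ty":0,"tz":0,"roll":0},{"tx":0,"ty":0,"tz":0,"roll":0},{"tx":0,"ty":0,"tz":0,"roll":0},{"tx":0,"ty":0,"tz":0,"roll":0}]'; python3 -m handwheel '[{"tx":0,"ty":0,"tz":1,"roll":0},{"tx":0,"ty":0,"tz":0,"roll":0},{"tx":0,"ty":0,"tz":0,"roll":0},{"tx":0,"ty":0,"tz":0,"roll":0},{"tx":0,"ty":0,"tz":0,"roll":0}]'
```

```text
t: 14.05
tool_pos: [0.5808, 0.2814, 0.1059]
tool_rot: [-3.141, 0.0, -0.001]
contact_force: [-0.3, 0.2, -0.3]
opening: 0.0224
grip_force: 39.5
t: 14.47
tool_pos: [0.5807, 0.2813, 0.1046]
tool_rot: [3.142, -0.0, 0.0]
contact_force: [0.1, 0.3, -0.1]
opening: 0.0221
grip_force: 39.5
```

```bash
python3 -m handwheel '[{"tx":0,"ty":0,"tz":0.7,"roll":0},{"tx":0,"ty":0,"tz":0,"roll":0},{"tx":0,"ty":0,"tz":0,"roll":0},{"tx":0,"ty":0,"tz":0,"roll":0}]';  python3 -m handwheel '[{"tx":0,"ty":0,"tz":0.5,"roll":0},{"tx":0,"ty":0,"tz":0,"roll":0},{"tx":0,"ty":0,"tz":0,"roll":0},{"tx":0,"ty":0,"tz":0,"roll":0}]'
```

```text
t: 14.8
tool_pos: [0.5808, 0.2815, 0.1044]
tool_rot: [-3.141, 0.0, -0.0]
contact_force: [-2.3, -0.1, 4.3]
opening: 0.0225
grip_force: 39.8
t: 15.13
tool_pos: [0.5809, 0.2814, 0.1044]
tool_rot: [-3.141, 0.0, -0.001]
contact_force: [-3.8, -0.2, 5.5]
opening: 0.0228
grip_force: 40.0
```

Seated at TCP 104.4 with 5 N. Release, check, and go to the largest lid.

```bash
python3 -m handwheel '[{"tx":0,"ty":0,"tz":0,"roll":0},{"tx":0,"ty":0,"tz":0,"roll":0},{"tx":0,"ty":0,"tz":0,"roll":0},{"tx":0,"ty":0,"tz":0,"roll":0},{"tx":0,"ty":0,"tz":-10,"roll":0},{"tx":0,"ty":0,"tz":-20,"roll":0},{"tx":0,"ty":0,"tz":-28,"roll":0},{"tx":0,"ty":0,"tz":-30,"roll":0},{"tx":0,"ty":0,"tz":0,"roll":0},{"tx":0,"ty":0,"tz":0,"roll":0},{"tx":0,"ty":0,"tz":0,"roll":0}]' 45 40
python3 chk.py 580 281.4 90 42
python3 -m handwheel '[{"tx":-14,"ty":4,"tz":0,"roll":0},{"tx":-25,"ty":7,"tz":0,"roll":0},{"tx":-30,"ty":8,"tz":0,"roll":0},{"tx":-30,"ty":8,"tz":0,"roll":0},{"tx":-30,"ty":8,"tz":0,"roll":0},{"tx":-30,"ty":8,"tz":0,"roll":0},{"tx":-25,"ty":7,"tz":20,"roll":0},{"tx":-15,"ty":5,"tz":20,"roll":0},{"tx":0,"ty":0,"tz":10,"roll":0},{"tx":0,"ty":0,"tz":0,"roll":0},{"tx":0,"ty":0,"tz":0,"roll":0},{"tx":0,"ty":0,"tz":0,"roll":0}]';python3 -m handwheel '[{"tx":0,"ty":0,"tz":0,"roll":0},{"tx":0,"ty":0,"tz":0,"roll":0},{"tx":0,"ty":0,"tz":0,"roll":0}]'; python3 look.py 380.8 226.7 58 w6
```

```text
t: 16.05
tool_pos: [0.5807, 0.2813, 0.1917]
tool_rot: [-3.141, 0.0, -0.001]
contact_force: [-0.1, 0.3, -0.7]
opening: 0.0449
grip_force: 0.0
disc top z 96.72 want 99.0 slope [-0.0032 -0.0009] centre~ [579.6 282.2  96.4] span [83.  82.6  6.3]
t: 17.1
tool_pos: [0.383, 0.2267, 0.1423]
tool_rot: [-3.141, 0.001, -0.002]
contact_force: [0.1, -0.4, 0.2]
opening: 0.0452
grip_force: 0.0
t: 17.35
tool_pos: [0.3826, 0.2266, 0.1423]
tool_rot: [-3.141, 0.001, -0.002]
contact_force: [0.1, 0.7, -1.0]
opening: 0.045
grip_force: 0.0
tcp [382.6 226.6 142.3]
disc/rim (array([381.2, 226.5]), 'R', np.float64(56.6), 'n', 390)
knob (array([381.6, 226.1]), 'R', np.float64(10.6), 'n', 91) [381.2 226.1  41.3]
```

View pics/w6.png

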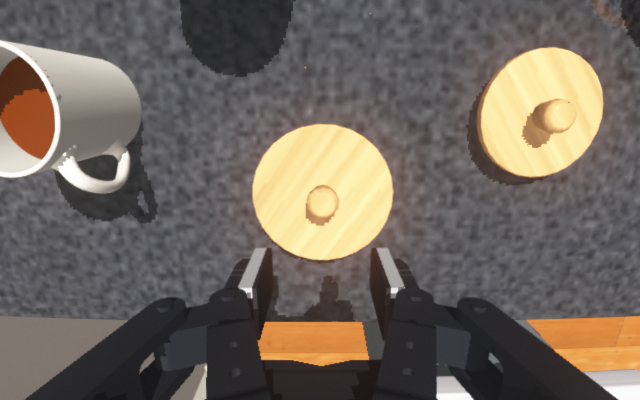

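The medium lid is seated flat (slope about 0). The largest lid is at (322,192) between the fingers, and the mug at (60,105) is clear. Descend and grip.

```bash
python3 -m handwheel '[{"tx":-1,"ty":0,"tz":20,"roll":0},{"tx":0,"ty":0,"tz":30,"roll":0},{"tx":0,"ty":0,"tz":30,"roll":0},{"tx":0,"ty":0,"tz":20,"roll":0},{"tx":0,"ty":0,"tz":12,"roll":0},{"tx":0,"ty":0,"tz":6,"roll":0},{"tx":0,"ty":0,"tz":0,"roll":0},{"tx":0,"ty":0,"tz":0,"roll":0},{"tx":0,"ty":0,"tz":0,"roll":0},{"tx":0,"ty":0,"tz":0,"roll":0},{"tx":0,"ty":0,"tz":0,"roll":0}]'; python3 -m handwheel '[{"tx":0,"ty":0,"tz":0,"roll":0},{"tx":0,"ty":0,"tz":0,"roll":0},{"tx":0,"ty":0,"tz":0,"roll":0},{"tx":0,"ty":0,"tz":0,"roll":0},{"tx":0,"ty":0,"tz":0,"roll":0},{"tx":0,"ty":0,"tz":0,"roll":0}]' 15 60
```

```text
t: 18.32
tool_pos: [0.3815, 0.2267, 0.0246]
tool_rot: [-3.141, 0.0, -0.003]
contact_force: [0.2, 0.1, -0.3]
opening: 0.045
grip_force: 0.0
t: 18.82
tool_pos: [0.3812, 0.2265, 0.0243]
tool_rot: [-3.141, 0.0, -0.001]
contact_force: [-1.9, -0.1, 5.8]
opening: 0.0219
grip_force: 58.6
```

```bash
python3 -m handwheel '[{"tx":0,"ty":0,"tz":-10,"roll":0},{"tx":0,"ty":0,"tz":-20,"roll":0},{"tx":0,"ty":0,"tz":-30,"roll":0},{"tx":0,"ty":0,"tz":-30,"roll":0},{"tx":0,"ty":0,"tz":-30,"roll":0},{"tx":10,"ty":4,"tz":-20,"roll":0},{"tx":20,"ty":8,"tz":0,"roll":0},{"tx":30,"ty":12,"tz":0,"roll":0},{"tx":33,"ty":13,"tz":0,"roll":0},{"tx":33,"ty":13,"tz":0,"roll":0},{"tx":33,"ty":13,"tz":0,"roll":0}]'; python3 -m handwheel '[{"tx":33,"ty":13,"tz":0,"roll":0},{"tx":33,"ty":13,"tz":0,"roll":0},{"tx":30,"ty":12,"tz":0,"roll":0},{"tx":25,"ty":10,"tz":0,"roll":0},{"tx":12,"ty":5,"tz":0,"roll":0},{"tx":5.6,"ty":2.5,"tz":0,"roll":0},{"tx":0,"ty":0,"tz":6,"roll":0},{"tx":0,"ty":0,"tz":5,"roll":0},{"tx":0,"ty":0,"tz":0,"roll":0},{"tx":0,"ty":0,"tz":0,"roll":0},{"tx":0,"ty":0,"tz":0,"roll":0},{"tx":0,"ty":0,"tz":0,"roll":0}]';  python3 -m handwheel '[{"tx":0,"ty":0,"tz":0,"roll":0},{"tx":0,"ty":0,"tz":0,"roll":0},{"tx":0,"ty":0,"tz":0,"roll":0},{"tx":0,"ty":0,"tz":0,"roll":0}]'; python3 rel.py 678.4 108 114 58
```

```text
t: 19.73
tool_pos: [0.5406, 0.1626, 0.1633]
tool_rot: [-3.141, 0.0, 0.001]
contact_force: [-0.7, 1.4, -1.4]
opening: 0.0218
grip_force: 59.2
t: 20.73
tool_pos: [0.6779, 0.1082, 0.1528]
tool_rot: [-3.142, -0.001, -0.001]
contact_force: [0.2, -0.2, -2.0]
opening: 0.0221
grip_force: 59.2
t: 21.07
tool_pos: [0.6783, 0.1078, 0.1526]
tool_rot: [-3.142, 0.0, -0.0]
contact_force: [0.0, -0.1, -1.8]
opening: 0.0219
grip_force: 59.2
tcps [[678.3, 107.8, 152.6], [678.3, 107.9, 152.5], [678.3, 107.8, 152.4]]
rim z 112.9 n 867 centre (array([681. , 108.3]), np.float64(0.91))
disc top z 146.0 expected below tcp -6.5
hull n 34
lid centre (array([677.7, 108.7]), np.float64(0.32))
disc slope [-0.002  0.001]
```

```bash
python3 -m handwheel '[{"tx":1.5,"ty":0.3,"tz":4,"roll":0},{"tx":0,"ty":0,"tz":5,"roll":0},{"tx":0,"ty":0,"tz":5,"roll":0},{"tx":0,"ty":0,"tz":4,"roll":0},{"tx":0,"ty":0,"tz":2.5,"roll":0},{"tx":0,"ty":0,"tz":2,"roll":0},{"tx":0,"ty":0,"tz":0,"roll":0},{"tx":0,"ty":0,"tz":0,"roll":0},{"tx":0,"ty":0,"tz":0,"roll":0},{"tx":0,"ty":0,"tz":0,"roll":0},{"tx":0,"ty":0,"tz":0,"roll":0}]'; python3 -m handwheel '[{"tx":0,"ty":0,"tz":1,"roll":0},{"tx":0,"ty":0,"tz":0,"roll":0},{"tx":0,"ty":0,"tz":0,"roll":0},{"tx":0,"ty":0,"tz":0,"roll":0},{"tx":0,"ty":0,"tz":0,"roll":0}]';python3 -m handwheel '[{"tx":0,"ty":0,"tz":0.7,"roll":0},{"tx":0,"ty":0,"tz":0,"roll":0},{"tx":0,"ty":0,"tz":0,"roll":0},{"tx":0,"ty":0,"tz":0,"roll":0}]'
```

```text
t: 22.13
tool_pos: [0.68, 0.1075, 0.1303]
tool_rot: [-3.142, 0.0, -0.001]
contact_force: [0.7, 0.4, -1.9]
opening: 0.0221
grip_force: 59.2
t: 22.55
tool_pos: [0.6797, 0.1075, 0.1289]
tool_rot: [3.142, -0.0, -0.0]
contact_force: [-0.3, -0.7, -2.4]
opening: 0.0221
grip_force: 59.2
t: 22.88
tool_pos: [0.6799, 0.1075, 0.1284]
tool_rot: [-3.142, 0.0, -0.0]
contact_force: [0.1, -0.9, -0.2]
opening: 0.0216
grip_force: 59.2
```

```bash
python3 -m handwheel '[{"tx":0,"ty":0,"tz":0.6,"roll":0},{"tx":0,"ty":0,"tz":0,"roll":0},{"tx":0,"ty":0,"tz":0,"roll":0},{"tx":0,"ty":0,"tz":0,"roll":0}]'
```

```text
t: 23.22
tool_pos: [0.6799, 0.1075, 0.1283]
tool_rot: [-3.142, 0.0, -0.001]
contact_force: [-1.7, -0.2, 2.8]
opening: 0.022
grip_force: 59.6
```

Seated. Release, check, then on to the large lid.

```bash
python3 -m handwheel '[{"tx":0,"ty":0,"tz":0,"roll":0},{"tx":0,"ty":0,"tz":0,"roll":0},{"tx":0,"ty":0,"tz":0,"roll":0},{"tx":0,"ty":0,"tz":0,"roll":0},{"tx":0,"ty":0,"tz":-10,"roll":0},{"tx":0,"ty":0,"tz":-20,"roll":0},{"tx":0,"ty":0,"tz":-25,"roll":0},{"tx":0,"ty":0,"tz":-25,"roll":0},{"tx":0,"ty":0,"tz":0,"roll":0},{"tx":0,"ty":0,"tz":0,"roll":0},{"tx":0,"ty":0,"tz":0,"roll":0}]' 45 40
python3 chk.py 679 108 114 58
python3 -m handwheel '[{"tx":-14,"ty":3,"tz":0,"roll":0},{"tx":-25,"ty":6,"tz":0,"roll":0},{"tx":-32,"ty":7,"tz":0,"roll":0},{"tx":-33,"ty":8,"tz":0,"roll":0},{"tx":-33,"ty":8,"tz":0,"roll":0},{"tx":-33,"ty":8,"tz":5,"roll":0},{"tx":-32,"ty":7,"tz":20,"roll":0},{"tx":-20,"ty":4,"tz":20,"roll":0},{"tx":-10.3,"ty":2,"tz":20,"roll":0},{"tx":0,"ty":0,"tz":0,"roll":0},{"tx":0,"ty":0,"tz":0,"roll":0},{"tx":0,"ty":0,"tz":0,"roll":0}]';python3 -m handwheel '[{"tx":0,"ty":0,"tz":0,"roll":0},{"tx":0,"ty":0,"tz":0,"roll":0},{"tx":0,"ty":0,"tz":0,"roll":0}]'; python3 look.py 446.9 54.5 50 w7
```

```text
t: 24.13
tool_pos: [0.6796, 0.1075, 0.2074]
tool_rot: [-3.142, 0.0, 0.0]
contact_force: [-0.2, -0.2, -1.4]
opening: 0.045
grip_force: 0.0
disc top z 120.84 want 123.0 slope [-0.0021 -0.0004] centre~ [678.9 108.5 120.8] span [115.8 114.7   6.8]
t: 25.18
tool_pos: [0.4483, 0.0546, 0.1433]
tool_rot: [-3.142, 0.0, -0.001]
contact_force: [0.4, 0.1, 0.3]
opening: 0.0451
grip_force: 0.0
t: 25.43
tool_pos: [0.4486, 0.0546, 0.1438]
tool_rot: [3.142, 0.0, 0.003]
contact_force: [0.7, 0.1, -1.0]
opening: 0.0452
grip_force: 0.0
tcp [448.6  54.6 143.8]
disc/rim (array([447.2,  54.2]), 'R', np.float64(48.7), 'n', 332)
knob (array([447.6,  53.9]), 'R', np.float64(10.7), 'n', 87) [447.1  53.9  41.2]
```

```bash
python3 -m handwheel '[{"tx":-1,"ty":0.3,"tz":20,"roll":0},{"tx":0,"ty":0,"tz":30,"roll":0},{"tx":0,"ty":0,"tz":30,"roll":0},{"tx":0,"ty":0,"tz":20,"roll":0},{"tx":0,"ty":0,"tz":13,"roll":0},{"tx":0,"ty":0,"tz":6,"roll":0},{"tx":0,"ty":0,"tz":0,"roll":0},{"tx":0,"ty":0,"tz":0,"roll":0},{"tx":0,"ty":0,"tz":0,"roll":0},{"tx":0,"ty":0,"tz":0,"roll":0},{"tx":0,"ty":0,"tz":0,"roll":0}]'; python3 -m handwheel '[{"tx":0,"ty":0,"tz":0,"roll":0},{"tx":0,"ty":0,"tz":0,"roll":0},{"tx":0,"ty":0,"tz":0,"roll":0},{"tx":0,"ty":0,"tz":0,"roll":0},{"tx":0,"ty":0,"tz":0,"roll":0},{"tx":0,"ty":0,"tz":0,"roll":0}]' 15 60
```

```text
t: 26.4
tool_pos: [0.4474, 0.0542, 0.0248]
tool_rot: [3.141, -0.0, 0.004]
contact_force: [-0.6, -0.1, -0.9]
opening: 0.0446
grip_force: 0.0
t: 26.9
tool_pos: [0.447, 0.0542, 0.0245]
tool_rot: [3.141, -0.0, 0.001]
contact_force: [-2.9, 0.1, 5.7]
opening: 0.022
grip_force: 58.6
```

```bash
python3 -m handwheel '[{"tx":0,"ty":0,"tz":-10,"roll":0},{"tx":0,"ty":0,"tz":-20,"roll":0},{"tx":0,"ty":0,"tz":-30,"roll":0},{"tx":0,"ty":0,"tz":-30,"roll":0},{"tx":0,"ty":0,"tz":-25,"roll":0},{"tx":10,"ty":8,"tz":-15,"roll":0},{"tx":20,"ty":15,"tz":0,"roll":0},{"tx":28,"ty":22,"tz":0,"roll":0},{"tx":28,"ty":22,"tz":0,"roll":0},{"tx":28,"ty":22,"tz":0,"roll":0},{"tx":27,"ty":20,"tz":0,"roll":0},{"tx":15,"ty":11,"tz":0,"roll":0}]'; python3 -m handwheel '[{"tx":7,"ty":5,"tz":0,"roll":0},{"tx":0,"ty":0,"tz":7,"roll":0},{"tx":0,"ty":0,"tz":6,"roll":0},{"tx":0,"ty":0,"tz":0,"roll":0},{"tx":0,"ty":0,"tz":0,"roll":0},{"tx":0,"ty":0,"tz":0,"roll":0},{"tx":0,"ty":0,"tz":0,"roll":0},{"tx":0,"ty":0,"tz":0,"roll":0},{"tx":0,"ty":0,"tz":0,"roll":0},{"tx":0,"ty":0,"tz":0,"roll":0}]'; python3 rel.py 609.4 -70.7 102 50
```

```text
t: 27.9
tool_pos: [0.6044, -0.068, 0.1536]
tool_rot: [3.141, -0.003, 0.001]
contact_force: [0.5, 0.2, -0.1]
opening: 0.022
grip_force: 59.1
t: 28.73
tool_pos: [0.6095, -0.0707, 0.1409]
tool_rot: [3.141, -0.0, 0.001]
contact_force: [-1.2, -0.4, -1.1]
opening: 0.022
grip_force: 59.1
tcps [[609.5, -70.7, 140.9], [609.5, -70.8, 140.9], [609.5, -70.7, 140.8]]
rim z 100.7 n 438 centre (array([610.2, -70.7]), np.float64(0.61))
disc top z 134.2 expected below tcp -6.7
hull n 26
lid centre (array([609.5, -69.8]), np.float64(0.39))
disc slope [-0.002  0.001]
```

Aligned to within 1 mm. Shift (0.5, 0.6) and lower to the expected TCP of 116.5.

```bash
python3 -m handwheel '[{"tx":0.5,"ty":0.6,"tz":4,"roll":0},{"tx":0,"ty":0,"tz":5,"roll":0},{"tx":0,"ty":0,"tz":5,"roll":0},{"tx":0,"ty":0,"tz":4,"roll":0},{"tx":0,"ty":0,"tz":2.5,"roll":0},{"tx":0,"ty":0,"tz":2,"roll":0},{"tx":0,"ty":0,"tz":0,"roll":0},{"tx":0,"ty":0,"tz":0,"roll":0},{"tx":0,"ty":0,"tz":0,"roll":0},{"tx":0,"ty":0,"tz":0,"roll":0},{"tx":0,"ty":0,"tz":0,"roll":0}]'; python3 -m handwheel '[{"tx":0,"ty":0,"tz":1,"roll":0},{"tx":0,"ty":0,"tz":0,"roll":0},{"tx":0,"ty":0,"tz":0,"roll":0},{"tx":0,"ty":0,"tz":0,"roll":0},{"tx":0,"ty":0,"tz":0,"roll":0}]';python3 -m handwheel '[{"tx":0,"ty":0,"tz":0.7,"roll":0},{"tx":0,"ty":0,"tz":0,"roll":0},{"tx":0,"ty":0,"tz":0,"roll":0},{"tx":0,"ty":0,"tz":0,"roll":0}]'
```

```text
t: 29.8
tool_pos: [0.6101, -0.0714, 0.1185]
tool_rot: [3.141, -0.0, 0.001]
contact_force: [0.2, -0.5, -0.5]
opening: 0.0217
grip_force: 59.1
t: 30.22
tool_pos: [0.6099, -0.0714, 0.1171]
tool_rot: [-3.142, 0.0, 0.0]
contact_force: [-0.5, -0.2, -1.5]
opening: 0.022
grip_force: 59.1
t: 30.55
tool_pos: [0.61, -0.0714, 0.1165]
tool_rot: [3.142, -0.0, 0.0]
contact_force: [0.1, 0.3, -0.9]
opening: 0.0216
grip_force: 59.2
```

```bash
python3 -m handwheel '[{"tx":0,"ty":0,"tz":0.7,"roll":0},{"tx":0,"ty":0,"tz":0,"roll":0},{"tx":0,"ty":0,"tz":0,"roll":0},{"tx":0,"ty":0,"tz":0,"roll":0}]'
```

```text
t: 30.88
tool_pos: [0.6101, -0.0714, 0.1165]
tool_rot: [3.142, -0.0, 0.001]
contact_force: [-3.1, 1.2, 5.6]
opening: 0.0216
grip_force: 59.7
```

Seated with 5.6 N. Release, lift, back the arm out of the view toward the robot, and check everything.

```bash
python3 -m handwheel '[{"tx":0,"ty":0,"tz":0,"roll":0},{"tx":0,"ty":0,"tz":0,"roll":0},{"tx":0,"ty":0,"tz":0,"roll":0},{"tx":0,"ty":0,"tz":0,"roll":0},{"tx":0,"ty":0,"tz":-10,"roll":0},{"tx":0,"ty":0,"tz":-20,"roll":0},{"tx":0,"ty":0,"tz":-30,"roll":0},{"tx":0,"ty":0,"tz":-30,"roll":0},{"tx":0,"ty":0,"tz":0,"roll":0},{"tx":0,"ty":0,"tz":0,"roll":0},{"tx":0,"ty":0,"tz":0,"roll":0}]' 45 40
python3 chk.py 610 -70.7 102 50
python3 -m handwheel '[{"tx":-15,"ty":0,"tz":-15,"roll":0},{"tx":-25,"ty":0,"tz":-20,"roll":0},{"tx":-30,"ty":0,"tz":-10,"roll":0},{"tx":-30,"ty":0,"tz":0,"roll":0},{"tx":-30,"ty":0,"tz":0,"roll":0},{"tx":-30,"ty":0,"tz":0,"roll":0},{"tx":-20,"ty":0,"tz":0,"roll":0},{"tx":-10,"ty":0,"tz":0,"roll":0},{"tx":0,"ty":0,"tz":0,"roll":0},{"tx":0,"ty":0,"tz":0,"roll":0},{"tx":0,"ty":0,"tz":0,"roll":0}]'
python3 - <<'E'
from h import *
im,d=optics.get_image("top"); save("pics/top1.png",im)
E
```

```text
t: 31.8
tool_pos: [0.6099, -0.0713, 0.206]
tool_rot: [3.142, -0.0, 0.001]
contact_force: [-0.9, -0.2, -0.6]
opening: 0.0449
grip_force: 0.0
disc top z 108.78 want 111.0 slope [-0.0021 -0.0002] centre~ [609.3 -70.1 108.3] span [99.4 98.7  5.9]
t: 32.77
tool_pos: [0.4201, -0.0713, 0.25]
tool_rot: [-3.141, 0.0, 0.002]
contact_force: [-0.2, 0.9, 0.3]
opening: 0.0451
grip_force: 0.0
```

View pics/top1.png

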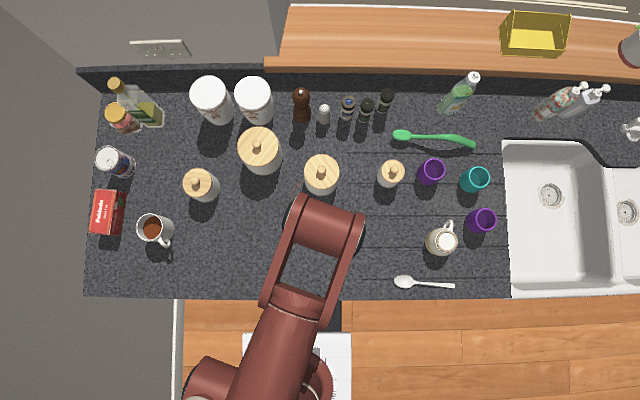

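All four lids sit flat on their jars, at (260,149), (322,173), (200,184) and (391,173). The jars have not moved, and the mugs at (155,228) and (441,240) are undisturbed.

```bash
python3 -c "
from station import ctrl
print(ctrl.finish_job())"
```

```text
the job is handed in; nothing more can be done
None
```

All four lids are on their matching jars, lowered on and measuring flat on the rims; the jars and both mugs show no movement in the last picture, and I handed the job in at about 33 s of the 104 s allowed.

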